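# Hold the vial case's lid open at 50 degrees

### The arm

A 6-joint arm with a two-finger parallel gripper is mounted at the origin on a cart in front of the work surface, level with it; the furniture and walls round the work are solid. World frame = base frame: x ahead of the robot, y to its left, z up, the work surface at z = 0. Lengths are in m, angles in rad, forces in N, time in s.
With the tool pointing down it reaches from about 0.325 to 0.775 m from the base axis. Payload 5.5 kg.
Tool frame: the origin (TCP) lies between the finger pads; the fingertips stand 22 mm ahead of it and the grasp point (between the pads) lies 3 mm ahead of it; z points along the fingers, y is the line along which they close (so a half turn about z gives the same grasp; the last joint's range is limited). The gripper opens to 85 mm and grips with 20 to 120 N. Pads are 22 mm wide; open, the fingers measure 114 mm over their backs; the gripper's body (76 mm by 85 mm) begins 54 mm behind the grasp point. The pads swing forward as they close: fully open they stand 13 mm farther back than shut.
Start: joints at [1.098, 0.091, 1.231, -0, 1.82, -0.057], TCP at [0.242, 0.549, 0.253] pointing down, gripper open.
Joint ranges: [-2.87, 2.87], [-0.86, 2.18], [0.17, 2.46], [-1.51, 4.65], [0.06, 2.69], [-2.65, 2.65]. Speed limits (rad/s): [2.57, 2.57, 3.01, 3.14, 3.14, 3.14].

### API

Orientations are given as a 3x3 rotation matrix whose columns are the frame's x, y, z axes.
In Python, from bench import ctrl gives the robot as it stands. The module is installed in compiled form; this text tells all that it offers.
- The arm moves only by the shell command python3 -m pendant 'ROWS' [FORCE]. ROWS is JSON, a list of rows, each a list of 7 numbers: the shift along the tool's x, y, z in units of 100 mm (1.0 is 100 mm), then the turn, a rotation vector about the tool's x, y, z in units of 60 degrees (1.0 is 60 degrees), then the closure, from 0 (fully open) to 1 (shut). In form: [[x, y, z, rx, ry, rz, gripper], ...]. A call has 1 to 5 rows; each row is the pose to reach, as a shift and turn from the pose commanded when the call began, along the tool's axes at that moment; what a row does not reach only later rows make up. A row lasts 1/12 s, in which the tool goes at most 41.7 mm and 7.16 degrees, less where a joint would pass 70% of its speed; a pose out of reach is approached as far as the arm can. A call with a number of a shift or a turn outside -1 to 1 is refused whole. A call with a gripper value outside its range is refused whole. The fingers move at their own pace and stop on an object; FORCE is the grip in N (left out, the last holds). Time passes only in rows, so rows that repeat a pose let the fingers close. It gives the time, the measured TCP pose, the force, the opening and the grip force at its end, in the units of the state.
- ctrl.get_state(): the state, without advancing time (a new reading comes with each control period).
- ctrl.read_camera(name): name is "scene" or "side" or "wrist"; returns a dict with "frame" (420x560x3 uint8, blue, green, red), "fx", "fy", "cx", "cy" (pixels), "R" (3x3) and "t" (3): a world point X has camera coordinates R X + t; the wrist camera has in their place "T_tool_cam" (4x4, takes a point from camera to tool coordinates, whose origin is the TCP and whose axes are the flange's). Camera axes: x right, y down, z forward; pixel columns grow to the right and rows downward; lengths in m; the calibration is good to about 2 mm. The wrist camera is an equidistant fisheye: a pixel r from the principal point sees the ray r / f radians off the axis. A picture is of the moment at which its call begins: read the wrist's pose just before it. There is no depth.
- ctrl.finish_job(): hands the job in; it is judged then, once.
The state is a dict: "clock": time; "joint_pos": joint angles; "joint_vel": joint speeds; "tau": joint torques, N m; "position": TCP position; "ee_rot": TCP orientation; "force": force on the tool from outside, world axes, zero at the start; "ft_torque": the same for the moment, N m; "finger_gap": opening from 0.0 (shut) to 1.0 (fully open); "gripper_force": force on a finger pad.
Only numpy, scipy, OpenCV 4.12 (cv2) and the standard library are available. Lean on these libraries where they do the work, as an engineer would, in place of code of your own. Each camera call takes 0.05 s, during which the arm holds its last target. There are 200 camera calls.

### The job

Raise the clear lid of the blue vial case and hold it open at 50 degrees from closed, where its side edge lines up with the long red tick of the wire quadrant, so that a colleague can reach in; it has no stay and falls shut by itself, so finish while still holding it there. The lid is brittle: use a light grip (not over about 45 N per finger) and never let it drop or swing up past 75 degrees. Leave the other things on the table where they are.

Things in the scene. Friction and masses are not known exactly. Their poses are not given: they have to be found in the camera images.
- lid (a joint): opening angle of the lid in rad: 0 closed and level, grows as its front edge rises, 50 degrees = 0.873; stop at 1.9. Nothing but gravity closes it (it weighs 0.2 to 0.42 kg, nearly frictionless hinge), so it falls shut when let go. Clear panel in a white frame, 150 mm front to back, 190 mm wide, 8 mm thick
- lid_handle (a point): middle of the lid's yellow bow handle: a round bar of 12 mm diameter, 68 mm from post to post (56 mm free between them), parallel to the hinge, its centre line 40 mm above the lid's top face. It is fixed to the lid 137 mm in front of the hinge line and 48 mm above it (lid closed), 13 mm behind the lid's front edge, and is 124 mm above the table then
- lid_hinge (a point): middle of the hinge line, on the far upper edge of the case, 76 mm above the table; x axis points from the handle side to the hinge (away from the robot when the case is square to it), y axis along the hinge to the left, z up. The lid turns about this line (its underside lies in it)
- case: blue open-topped case, 150 mm (x) by 190 mm (y), 75 mm high, fixed to the table; origin at the centre of its underside, x axis towards the hinge side, z up. On its right (-y) side, 12 mm out, stands a steel wire quadrant of 85 mm radius about the hinge with a black tick each 10 degrees and a long red tick at 50 degrees. Vials and a carton inside are fixed
- ph_pen: bystander: yellow pen-shaped meter lying on the table, 32x157x27 mm, origin under its centre
- screwdriver: bystander: red-handled screwdriver lying on the table, 20x136x20 mm, origin under its centre
- tape: bystander: small yellow tape roll, 47x46x19 mm, origin under its centre
- orange_jar: bystander: white jar with an orange cap, 54x54x114 mm, origin under its centre

How it is judged:
On the way, in this order (a step that is already met when the one before it is completed fails the run):
1. the lid is raised past 15 degrees (value of joint lid above 0.262 rad), for 0.1 s.
2. the lid is raised past 45 degrees (value of joint lid above 0.786 rad), for 0.1 s.
At the end, for the whole second after the job is handed in: the lid stands still at 50 degrees, within 5 degrees, the robot still touching and holding it, and the four loose bystanders are within 30 mm of where they stood (value of joint lid between 0.786 and 0.96 rad and velocity of joint lid between -0.1 and 0.1 rad/s and contact force between any of the fingers, the arm and lid above 0.3 N and distance of each of ph_pen, screwdriver, tape, orange_jar from where it was at the start of the episode below 0.03 m); the arm keeps its last pose, push and grip.
It fails at once if the lid is squeezed or pushed with more than 95 N in all (both fingers together, so a grip of about 45 N) (contact force between any of the fingers, the arm and lid above 95 N).
It fails at once if the lid is dropped (closing faster than 2.5 rad/s) (velocity of joint lid below -2.5 rad/s).
It fails at once if the lid is swung up past 75 degrees (value of joint lid above 1.309 rad).
It fails at once if a bystander is moved by more than 30 mm (distance of any of ph_pen, screwdriver, tape, orange_jar from where it was at the start of the episode above 0.03 m).
It also fails if it takes over 38 s, if anything falls off the work surface, if the arm or the gripper's body presses on something with over 40 N, if the wrist force passes 120 N, or if a joint passes its speed limit or range.

## Working session

There is one attempt and no reset: what is moved stays moved. The work goes in short steps, Python scripts to look and compute and a shell command to move; the robot and the scene stay as the last step left them, time stands still between calls to the robot, and variables do not carry over. Pictures are saved under pics/ and viewed, at most 10 in all, crops included, and the job is handed in when it is done.

```bash
mkdir -p pics; python3 - <<'E'
from bench import ctrl
import cv2,numpy as np
s=ctrl.get_state();print(s['clock'],s['position'],np.round(s['ee_rot'],3).tolist(),s['finger_gap'])
for n in ("scene","side"):
    c=ctrl.read_camera(n);cv2.imwrite(f"pics/{n}0.png",c['frame']);print(n,c['fx'],c['cx'],c['cy'],np.round(c['R'],3).tolist(),c['t'], -np.array(c['R']).T@c['t'])
E
```

```text
0.0 [0.24226842 0.5486633  0.25215793] [[-0.915, 0.404, -0.001], [0.404, 0.915, -0.002], [0.0, -0.002, -1.0]] 1.004546674909749
scene 471.06918832585205 279.84021206210446 209.68021912530824 [[-0.555, -0.832, 0.012], [-0.636, 0.415, -0.651], [0.536, -0.369, -0.759]] [0.3154417  0.40543938 0.68017442] [0.06824319 0.34481373 0.77651025]
side 396.9095943585417 269.7800126858793 210.41493711035037 [[-1.0, -0.018, -0.006], [-0.007, 0.639, -0.769], [0.017, -0.769, -0.639]] [0.56054306 0.05199226 0.96894965] [0.54403336 0.72188746 0.66233023]
```

View pics/scene0.png

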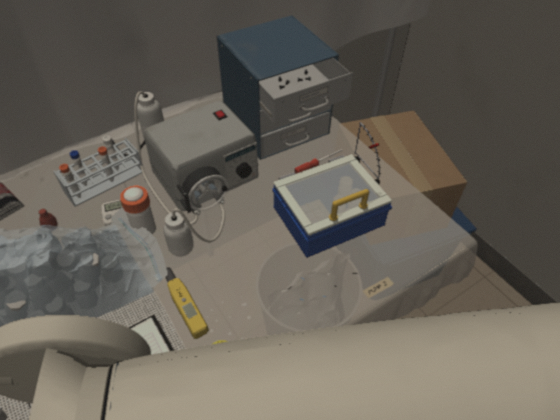

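View pics/side0.png

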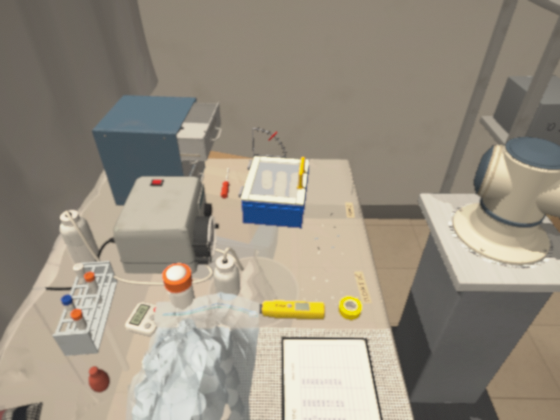

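Scene: the case is at about (330,200) px with the yellow handle at (350,205); the quadrant is on its right, at (370,150). Side: the handle is at (302,172), with the case to its left at (275,190). The jar, pen, tape and screwdriver are all clear of the case.

```bash
cat > h.py <<'E'
from bench import ctrl
import cv2,numpy as np
def ray(c,p):
    R=np.array(c['R']);d=R.T@np.array([(p[0]-c['cx'])/c['fx'],(p[1]-c['cy'])/c['fy'],1]);return -R.T@np.array(c['t']),d
def onz(c,p,z):
    o,d=ray(c,p);return o+d*(z-o[2])/d[2]
E
python3 - <<'E'
from h import *
roi={'scene':(320,180,60,45),'side':(290,150,25,45)}
for n,(x,y,w,h) in roi.items():
    c=ctrl.read_camera(n);f=c['frame'];hsv=cv2.cvtColor(f,cv2.COLOR_BGR2HSV)
    m=cv2.inRange(hsv,(15,130,90),(35,255,255))[y:y+h,x:x+w]
    ys,xs=np.nonzero(m);print(n,len(xs),xs.min()+x,xs.max()+x,ys.min()+y,ys.max()+y)
    cv2.imwrite(f'pics/{n}1.png',cv2.resize(f[y-40:y+h+45,max(0,x-90):x+w+40],None,fx=4,fy=4)[:600,:800])
    # white lid frame outline
    # top edge of mask per column
    if n=='scene':
        for u in range(xs.min(),xs.max()+1,3):
            v=ys[xs==u]
            if len(v): print(u+x,v.min()+y,v.max()+y,np.round(onz(c,(u+x,v.min()+y+2.5),.124),3)[:2])
    else:
        for r in range(ys.min(),ys.max()+1,3):
            q=xs[ys==r]
            if len(q): print(r+y,q.min()+x,q.max()+x,np.round(onz(c,(q.mean()+x,r+y),.124),3)[:2])
E
```

```text
scene 232 330 368 190 219
330 215 218 [ 0.464 -0.038]
333 202 219 [ 0.486 -0.061]
336 201 217 [ 0.485 -0.067]
339 200 204 [ 0.484 -0.074]
342 199 203 [ 0.483 -0.08 ]
345 197 201 [ 0.483 -0.088]
348 196 200 [ 0.482 -0.094]
351 195 199 [ 0.481 -0.1  ]
354 194 198 [ 0.48  -0.107]
357 193 197 [ 0.479 -0.113]
360 192 206 [ 0.478 -0.119]
363 190 207 [ 0.479 -0.127]
366 190 205 [ 0.476 -0.132]
side 126 297 304 157 188
157 301 304 [ 0.48  -0.138]
160 301 304 [ 0.48  -0.124]
163 300 303 [ 0.483 -0.11 ]
166 300 303 [ 0.484 -0.097]
169 300 303 [ 0.485 -0.084]
172 299 303 [ 0.486 -0.071]
175 299 301 [ 0.489 -0.058]
178 299 301 [ 0.49  -0.046]
181 299 301 [ 0.49  -0.034]
184 299 301 [ 0.491 -0.022]
187 297 302 [ 0.492 -0.01 ]
```

View pics/scene1.png

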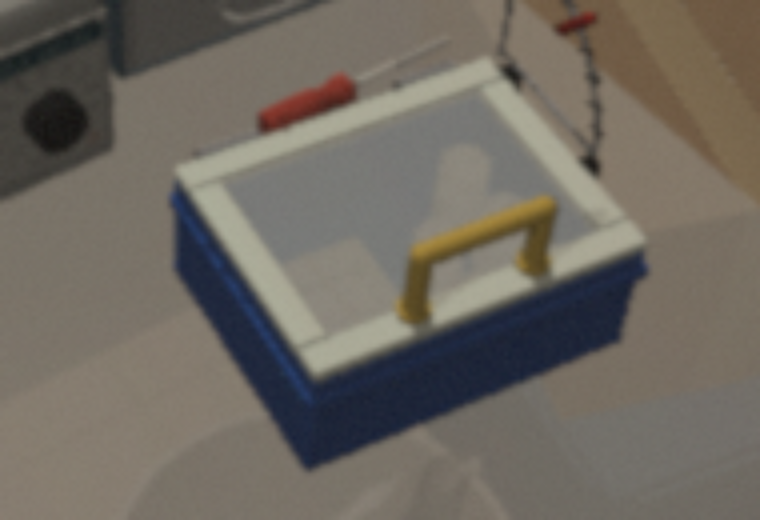

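```bash
python3 - <<'E'
from h import *
c=ctrl.read_camera('scene')
P=[onz(c,p,.084)[:2] for p in [(353.75,155),(274.5,183),(308.75,233.75),(391,200)]]  # FR FL NL NR
for p in P: print(p.round(3))
fr,fl,nl,nr=P
for a,b in((fr,fl),(nr,nl),(nl,fl),(nr,fr)): d=b-a;print(np.linalg.norm(d).round(3),np.degrees(np.arctan2(d[1],d[0])).round(1))
cen=np.mean(P,0);print('cen',cen)
print('bottle base/top',onz(c,(180,253),0),onz(c,(174,215),.1))
E
```

```text
[ 0.599 -0.211]
[ 0.623 -0.022]
[ 0.479 -0.004]
[ 0.458 -0.19 ]
0.19 82.9
0.187 83.6
0.145 -7.3
0.143 -8.7
cen [ 0.53969313 -0.10677071]
bottle base/top [0.63095313 0.19886741 0.        ] [0.64315973 0.18886474 0.1       ]
```

```bash
python3 -m pendant '[[-0.3,-0.3,0,0,0,0.12,0],[-0.6,-0.6,0,0,0,0.24,0],[-0.9,-0.9,0,0,0,0.36,0],[-1,-1,0,0,0,0.48,0],[-1,-1,0,0,0,0.6,0]]' 
python3 -m pendant '[[-0.4,-0.1,0,0,0,0.12,0],[-0.8,-0.2,0,0,0,0.24,0],[-1,-0.2,0,0,0,0.36,0],[-1,-0.2,0,0,0,0.5,0],[-1,-0.2,0,0,0,0.62,0]]'
cat > go.py <<'E'
from h import *
import sys
s=ctrl.get_state();R=np.array(s['ee_rot']);t=np.array([float(a) for a in sys.argv[1:4]])
yaw=np.radians(-7.5);cy=np.array([np.cos(yaw),np.sin(yaw),0]);Rt=np.column_stack([np.cross(cy,[0,0,-1]),cy,[0,0,-1]])
print(s['clock'],np.round(s['position'],4),'shift',np.round(R.T@(t-s['position'])*10,2),'turn',np.round(cv2.Rodrigues(R.T@Rt)[0].ravel()*3/np.pi,3),'F',np.round(s['force'],1),s['gripper_force'],s['finger_gap'])
E
python3 go.py .48 -.097 .23
```

```text
clock: 0.67
position: [0.2949, 0.4141, 0.254]
ee_rot: [[-0.497, 0.868, 0.002], [0.868, 0.497, -0.0], [-0.001, 0.001, -1.0]]
force: [-0.8, 0.3, 0.1]
finger_gap: 0.999
gripper_force: 0.0
clock: 1.08
position: [0.3274, 0.3194, 0.2536]
ee_rot: [[0.104, 0.995, 0.001], [0.995, -0.104, 0.0], [0.001, 0.001, -1.0]]
force: [-0.6, -0.1, -0.3]
finger_gap: 1.002
gripper_force: 0.0
1.0833 [0.3274 0.3194 0.2536] shift [-3.98  1.95  0.23] turn [ 0.001 -0.     0.026] F [-0.6 -0.1 -0.3] 0.0 1.001888758604385
```

```bash
python3 -m pendant '[[-0.35,0.17,0,0,0,0.026,0],[-0.7,0.34,0,0,0,0.026,0],[-1,0.49,0,0,0,0.026,0]]' >/dev/null
python3 -m pendant '[[-0.35,0.17,0,0,0,0,0],[-0.7,0.34,0,0,0,0,0],[-1,0.49,0,0,0,0,0]]' >/dev/null
python3 -m pendant '[[-0.35,0.17,0,0,0,0,0],[-0.7,0.34,0,0,0,0,0],[-1,0.49,0,0,0,0,0]]'  >/dev/null
python3 -m pendant '[[-0.35,0.17,0,0,0,0,0],[-0.7,0.34,0,0,0,0,0],[-1,0.5,0.1,0,0,0,0],[-1,0.5,0.2,0,0,0,0],[-1,0.5,0.2,0,0,0,0]]'  >/dev/null
python3 go.py .48 -.097 .127
python3 - <<'E'
from h import *
c=ctrl.read_camera('wrist');cv2.imwrite('pics/w1.png',c['frame']);print(c['fx'],c['cx'],c['cy'],np.round(c['T_tool_cam'],4).tolist())
E
```

```text
2.25 [ 0.4757 -0.1008  0.2304] shift [0.04 0.04 1.03] turn [-0.005 -0.001  0.005] F [-0.4  0.6 -1. ] 0.0 0.9974199887915557
325.19226210127806 272.68725594346785 212.75318743079285 [[0.0004, -0.945, -0.327, 0.0844], [1.0, 0.0002, 0.0006, -0.0007], [-0.0005, -0.327, 0.945, -0.122], [0.0, 0.0, 0.0, 1.0]]
```

View pics/w1.png

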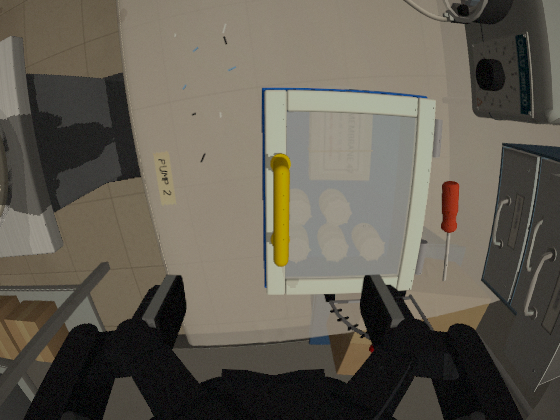

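The wrist view shows the yellow bar running vertically from (281,158) to (281,264), between the open fingers and close to parallel with tool x.

```bash
python3 - <<'E'
from h import *
s=ctrl.get_state();c=ctrl.read_camera('wrist');T=np.array(c['T_tool_cam']);R=np.array(s['ee_rot'])
m=cv2.inRange(cv2.cvtColor(c['frame'],cv2.COLOR_BGR2HSV),(18,170,90),(35,255,255));m[:,:255]=0;m[:,310:]=0
ys,xs=np.nonzero(m);print(xs.min(),xs.max(),ys.min(),ys.max())
def w(p,z):
    q=np.array([p[0]-c['cx'],p[1]-c['cy']]);r=np.hypot(*q);a=r/c['fx'];d=np.r_[q/r*np.sin(a),np.cos(a)]
    d=R@T[:3,:3]@d;o=R@T[:3,3]+s['position'];return o+d*(z-o[2])/d[2]
for y in (ys.min()+3,170,210,250,ys.max()-3):
    print(y,w((xs[abs(ys-y)<2].mean(),y),.124).round(4))
E
```

```text
271 290 155 266
158 [ 0.4857 -0.0542  0.124 ]
170 [ 0.485  -0.0629  0.124 ]
210 [ 0.4819 -0.0931  0.124 ]
250 [ 0.4777 -0.1259  0.124 ]
263 [ 0.4764 -0.1373  0.124 ]
```

```bash
python3 -m pendant '[[0.04,0.05,0.35,0,0,0,0],[0.04,0.05,0.7,0,0,0,0],[0.04,0.05,0.9,0,0,0,0.2],[0.04,0.05,1,0,0,0,0.3],[0.04,0.05,1,0,0,0,0.3]]' 25 
python3 -m pendant '[[0,0,0.02,0,0,0,0.6],[0,0,0.02,0,0,0,0.8],[0,0,0.02,0,0,0,1],[0,0,0.02,0,0,0,1],[0,0,0.02,0,0,0,1]]' 25
python3 -m pendant '[[0,0,0,0,0,0,1],[0,0,0,0,0,0,1],[0,0,0,0,0,0,1],[0,0,0,0,0,0,1]]' 25;python3 go.py .481 -.097 .127
```

```text
clock: 2.77
position: [0.4808, -0.0946, 0.1315]
ee_rot: [[0.12, 0.993, -0.003], [0.993, -0.12, 0.001], [0.001, -0.003, -1.0]]
force: [-0.3, -0.0, 1.0]
finger_gap: 0.696
gripper_force: 0.0
clock: 3.18
position: [0.4819, -0.0961, 0.1332]
ee_rot: [[0.122, 0.993, 0.001], [0.993, -0.122, -0.0], [-0.0, 0.001, -1.0]]
force: [-4.1, 0.9, 6.5]
finger_gap: 0.13
gripper_force: 25.1
clock: 3.52
position: [0.4819, -0.096, 0.1332]
ee_rot: [[0.122, 0.993, 0.001], [0.993, -0.122, -0.0], [-0.0, 0.001, -1.0]]
force: [-3.4, 1.6, 6.8]
finger_gap: 0.13
gripper_force: 25.2
3.5167 [ 0.4819 -0.096   0.1332] shift [-0.01 -0.01  0.06] turn [0.001 0.    0.008] F [-3.4  1.6  6.8] 25.17074078321457 0.1297604984993272
```

```bash
python3 -m pendant '[[0,0.02,-0.06,0,0,0,1],[0,0.05,-0.12,0,0,0,1],[0,0.07,-0.18,0,0,0,1],[0,0.10,-0.23,0,0,0,1],[0,0.10,-0.23,0,0,0,1]]' 
python3 -m pendant '[[0,0.03,-0.05,0,0,0,1],[0,0.07,-0.11,0,0,0,1],[0,0.1,-0.16,0,0,0,1],[0,0.14,-0.21,0,0,0,1],[0,0.14,-0.21,0,0,0,1]]' 
python3 - <<'E'
from h import *
c=ctrl.read_camera('side');cv2.imwrite('pics/s2.png',cv2.resize(c['frame'][90:240,160:360],None,fx=4,fy=4))
E
```

```text
clock: 3.93
position: [0.4916, -0.0972, 0.1558]
ee_rot: [[0.122, 0.993, -0.001], [0.993, -0.122, 0.0], [0.0, -0.001, -1.0]]
force: [-8.6, 1.3, 1.8]
finger_gap: 0.129
gripper_force: 24.8
clock: 4.35
position: [0.5053, -0.0989, 0.1774]
ee_rot: [[0.122, 0.993, -0.001], [0.993, -0.122, 0.0], [-0.0, -0.001, -1.0]]
force: [-9.8, 1.0, 5.4]
finger_gap: 0.126
gripper_force: 24.9
```

View pics/s2.png

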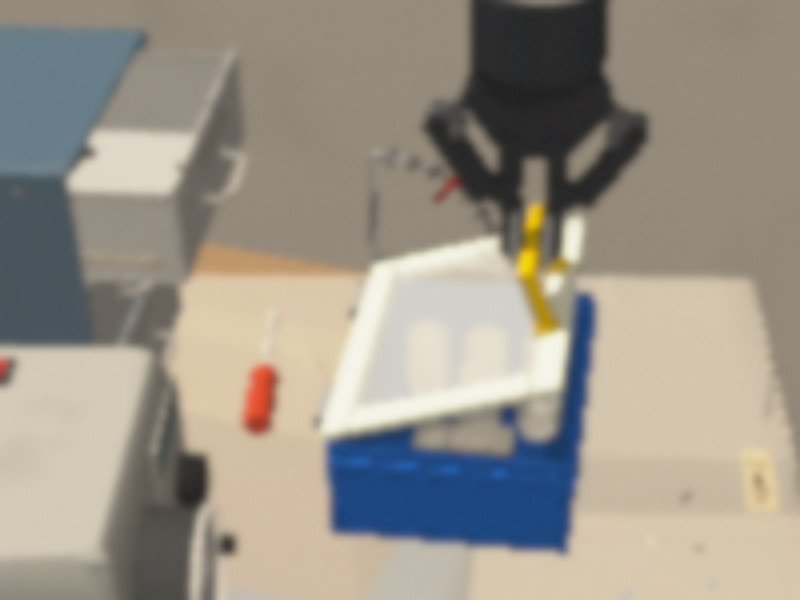

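The lid is up about 20° and firmly held: the bar is between the pads and the gripper isn't touching the lid. The force points outward from the hinge at about 11 N, so I'll ease the arc outward slightly.

```bash
python3 -m pendant '[[0,0.03,-0.05,0,0,0,1],[0,0.07,-0.1,0,0,0,1],[0,0.11,-0.16,0,0,0,1],[0,0.15,-0.21,0,0,0,1],[0,0.15,-0.21,0,0,0,1]]' 
python3 -m pendant '[[0,0.05,-0.04,0,0,0,1],[0,0.1,-0.08,0,0,0,1],[0,0.15,-0.12,0,0,0,1],[0,0.2,-0.15,0,0,0,1],[0,0.2,-0.15,0,0,0,1]]'
```

```text
clock: 4.82
position: [0.5221, -0.101, 0.1967]
ee_rot: [[0.122, 0.993, 0.002], [0.993, -0.122, -0.0], [0.0, 0.002, -1.0]]
force: [2.8, -0.4, -6.0]
finger_gap: 0.126
gripper_force: 24.9
clock: 5.23
position: [0.5414, -0.1034, 0.2122]
ee_rot: [[0.122, 0.993, 0.001], [0.993, -0.122, -0.0], [-0.0, 0.001, -1.0]]
force: [0.5, -0.5, -3.1]
finger_gap: 0.125
gripper_force: 25.1
```

```bash
python3 -m pendant '[[0,0.06,-0.03,0,0,0,1],[0,0.12,-0.06,0,0,0,1],[0,0.18,-0.09,0,0,0,1],[0,0.24,-0.11,0,0,0,1],[0,0.24,-0.11,0,0,0,1]]' 
python3 - <<'E'
from h import *
c=ctrl.read_camera('side');cv2.imwrite('pics/s3.png',cv2.resize(c['frame'][90:240,160:360],None,fx=4,fy=4))
c=ctrl.read_camera('scene');cv2.imwrite('pics/c3.png',cv2.resize(c['frame'][90:240,240:440],None,fx=4,fy=4,interpolation=cv2.INTER_CUBIC))
E
```

```text
clock: 5.65
position: [0.5656, -0.1063, 0.2248]
ee_rot: [[0.122, 0.993, 0.004], [0.993, -0.122, -0.001], [-0.0, 0.004, -1.0]]
force: [-4.6, 0.5, 6.2]
finger_gap: 0.124
gripper_force: 25.8
```

View pics/s3.png

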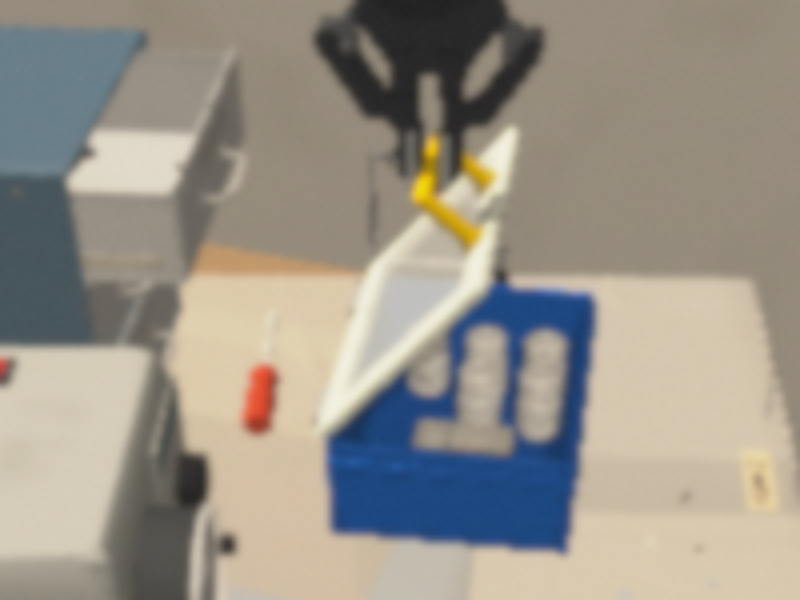

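View pics/c3.png

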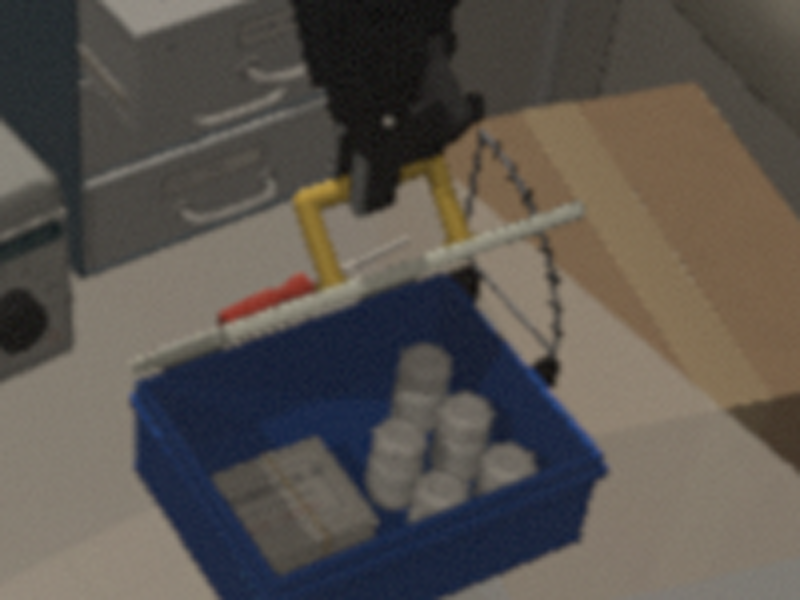

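The side view shows the lid raised and gripped, with its front-left corner near (490,292) and front-right near (515,130) in the crop. In the scene crop the front edge runs from (135,367) to (582,210). Next I'll calculate the angle from these corners.

```bash
python3 - <<'E'
from h import *
a=np.radians(-7.2);ex=np.array([np.cos(a),np.sin(a),0]);ey=np.array([-np.sin(a),np.cos(a),0])
H=np.array([.481,-.097,0])+.137*ex;H[2]=.076
for n,p,o,y in (('side',(490,292),(160,90),.095),('side',(515,130),(160,90),-.095),('scene',(135,367),(240,90),.095),('scene',(582,210),(240,90),-.095)):
    c=ctrl.read_camera(n);O,d=ray(c,(o[0]+p[0]/4,o[1]+p[1]/4));
    k=((H-O)@ey+y)/(d@ey);q=O+k*d-H;x,z=-q@ex,q[2]
    print(n,y,np.round([x,z,np.hypot(x,z)],3),np.degrees(np.arctan2(z,x)).round(1))
s=ctrl.get_state();q=s['position']-np.array([0,0,.006])-H;print('handle',-q@ex,q[2],np.degrees(np.arctan2(q[2],-q@ex))-19.3,s['force'],s['position'])
E
```

```text
side 0.095 [0.098 0.114 0.15 ] 49.5
side -0.095 [0.091 0.113 0.145] 51.3
scene 0.095 [0.009 0.016 0.018] 61.2
scene -0.095 [0.095 0.116 0.15 ] 50.6
handle 0.052484997078796856 0.1425037672032567 50.480943360759156 [-3.14662346  0.64698431  5.7462835 ] [ 0.56502079 -0.1062293   0.22450377]
```

Three corner fixes and the handle position agree on 49.5–51.3°. I left out the scene-left point because it fell at the hinge end. Next I'll let it settle and hand in.

```bash
python3 -m pendant '[[0,0,0,0,0,0,1],[0,0,0,0,0,0,1],[0,0,0,0,0,0,1],[0,0,0,0,0,0,1],[0,0,0,0,0,0,1]]' && python3 -c "
from bench import ctrl
print(ctrl.finish_job())"
```

```text
clock: 6.37
position: [0.565, -0.1063, 0.2245]
ee_rot: [[0.122, 0.993, 0.003], [0.993, -0.122, -0.001], [-0.0, 0.003, -1.0]]
force: [-4.1, 1.5, 6.7]
finger_gap: 0.128
gripper_force: 25.8
the job is handed in; nothing more can be done
None
```

I raised the lid and handed the job in at 6.4 s with the arm still holding it at about 50° (49.5–51.3° measured) with a 25 N grip; nothing else on the table was touched as far as I could see, and no verdict was returned.

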